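# Fit the outrigger tube into the elbow splint's sleeve to its depth mark

## Task

Take the round aluminium outrigger tube from its wooden rest and slide it, long side of the ring mark first, into the sleeve of the elbow splint on the jig, until the ring mark is level with the sleeve's mouth - neither short of it nor past it. The sleeve slopes downwards by an amount you must see or feel for yourself, and it grips the tube on the way in. Let go of the tube, and leave the cork block, the flat bar and the deburring tool where they lie.

Things in the scene. Friction and masses are not known exactly. Their poses are not given: they have to be found in the camera images.
- tube: Round plain aluminium outrigger tube, 26 mm diameter, 200 mm long, about 0.11 kg (varies). Origin on its axis at mid length; +x runs along its axis towards the leading end (the end that goes in, with a 5 mm long, 2.5 mm wide chamfer). A dark 3 mm wide ring mark goes round it 30 mm behind the middle. It starts lying level in the rest, axis 58 mm above the counter.
- tube_mark (a point): Centre of the tube at its ring mark, 130 mm behind the leading end and 70 mm before the tail end.
- tube_lead (a point): Centre of the tube's leading end face.
- rest: Fixed plywood rest, base 215 x 100 x 12 mm. Origin at the centre of its underside, x along the tube, towards its leading end. Two notched blocks, 77 mm high, 78 mm wide, hold the tube in open-topped notches 30 mm wide; they cover x = -100 to -35 mm (tail side) and x = +60 to +100 mm, so that the tube can be gripped only between them, where nothing but the base plate is beside and below it.
- jig: Fixed steel jig, base plate 235 x 120 x 12 mm (x from -30 to +205 mm). Origin on the counter straight below the centre of the sleeve's mouth; +x is the level direction in which the tube goes in, z up. Two upright cheeks (x -4 to +26 mm, y 27 to 35 mm on either side, pivot bolt heads out to 41 mm, tops 165 mm above the counter) carry the splint's aluminium sleeve.
- mouth (a point): Centre of the sleeve's mouth, in the plane of its flared rim, 150 mm above the jig's origin; axes as the jig's. The sleeve starts here: a straight round pipe 190 mm long, 37 mm outside and 29 mm bore diameter, its first 8 mm flaring out to the rim (37 mm bore, 45 mm outside).
- pivot (a point): Pivot bolt of the sleeve, on the jig's +y cheek, level with the mouth's centre. The sleeve slopes down along the jig's +x, turned about the level axis through the mouth's centre, by an angle of 0.12 to 0.40 rad that differs each time and is not reported: see it, or feel the sleeve's top. It is clamped and holds 15 N m: pressing on it does not move it.
- under_sleeve (a point): Middle of the jig plate's top, under the sleeve and the orange shell that hangs from it. Inside the bore a rubber brake plug waits 20 to 45 mm from the mouth (not reported); the tube pushes it ahead against about 8 N of friction (more when fast), and stays where pushing stops. No end stop near the mark: the tube can go some 40 mm too far.
- cork_block: Bystander: cork sanding block 100 x 60 x 35 mm, loose; origin at the centre of its underside.
- flat_bar: Bystander: flat aluminium outrigger bar 170 x 20 x 6 mm, loose; origin at the centre of its underside, x along it.
- deburrer: Bystander: green-handled deburring tool, 160 mm long, 22 mm thick, loose; origin under it near the handle's middle, x along it.

How it is judged:
On the way, in this order (a step that is already met when the one before it is completed fails the run):
1. the tube has been lifted out of its rest (height (world z) of tube above 0.1 m), for 0.1 s.
2. the tube's leading end is at least 30 mm inside the sleeve (x of tube_lead in the frame of mouth above 0.027 m and y of tube_lead in the frame of mouth between -0.008 and 0.008 m and z of tube_lead in the frame of mouth below 0 m), for 0.1 s.
At the end, for the whole second after the job is handed in: The tube is in the sleeve, leading end first, at rest and let go of, with the centre of its ring mark within 6 mm of the centre of the sleeve's mouth (distance between tube_mark and mouth below 0.006 m and x of tube_lead in the frame of mouth above 0.1 m and z of tube_lead in the frame of mouth below -0.005 m and angle between the x axis of tube and the y axis of jig, either way round above 1.45 rad and linear speed of tube below 0.01 m/s); the robot touches nothing.
It fails at once if the cork block is moved by more than 30 mm (distance of cork_block from where it was at the start of the episode above 0.03 m).
It fails at once if the flat bar is moved by more than 30 mm (distance of flat_bar from where it was at the start of the episode above 0.03 m).
It fails at once if the deburring tool is moved by more than 30 mm (distance of deburrer from where it was at the start of the episode above 0.03 m).
It also fails if it takes over 72 s, if anything falls off the work surface, if the arm or the gripper's body presses on something with over 40 N, if the wrist force passes 120 N, or if a joint passes its speed limit or range.

## Robot

A 7-joint arm with a two-finger parallel gripper is mounted at the origin on the work surface. World frame = base frame: x ahead of the robot, y to its left, z up, the work surface at z = 0. Lengths are in m, angles in rad, forces in N, time in s.
With the tool pointing down it reaches from about 0.4 to 0.875 m from the base axis. Payload 19.3 kg.
Tool frame: the origin (TCP) lies between the finger pads; the fingertips stand bot.tcp_to_tips ahead of it and the grasp point (between the pads) is the TCP (bot.tcp_to_tips is the distance from the TCP to the fingertips, in m); z points along the fingers, y is the line along which they close (so a half turn about z gives the same grasp; the last joint's range is limited). The gripper opens to 85 mm and grips with 20 to 120 N. Pads are 22 mm wide; open, the fingers measure 114 mm over their backs; the gripper's body (76 mm by 85 mm) begins 54 mm behind the grasp point. The pads swing forward as they close: fully open they stand 13 mm farther back than shut.
Start: joints at [-1.392, 0.521, -0.036, 1.599, 0.021, 1.021, -0.113], TCP at [0.154, 0.606, 0.25] pointing down, gripper open.
Joint ranges: [-2.91, 2.91], [-0.3, 2.13], [-1.5, 1.42], [0.17, 2.43], [-1.26, 4.41], [0.16, 1.93], [-2.52, 2.52]. Speed limits (rad/s): [1.89, 1.89, 2.39, 2.39, 3.01, 3.01, 3.01].

## Interface

Orientations are given as [roll, pitch, yaw] about the fixed x, y, z axes, in that order (R = Rz(yaw) Ry(pitch) Rx(roll)).
In Python, from workcell import telemetry, grab_frame, bot gives the robot as it stands. The module is installed in compiled form; this text tells all that it offers.
- The arm moves only by the shell command python3 -m crank 'ROWS' [FORCE]. ROWS is text: rows parted by semicolons, each of 7 numbers parted by spaces: the finger opening in m, from 0 to 0.0854, then the shift along the tool's x, y, z in m, then the turn, a rotation vector about the tool's x, y, z in degrees. A call has exactly 8 rows; each row shifts and turns the commanded pose from where the row before left it, along the tool's axes as they then stand; what a row does not reach is not made up. A row lasts 1/12 s, in which the tool goes at most 41.7 mm and 7.16 degrees, less where a joint would pass 70% of its speed; a pose out of reach is approached as far as the arm can. A call with a gripper value outside its range is refused whole. The fingers move at their own pace and stop on an object; FORCE is the grip in N (left out, the last holds). Time passes only in rows, so rows that do not move let the fingers close, or fill a call up. It gives the time, the measured TCP pose, the force, the opening and the grip force at its end, in the units of the state.
- telemetry.observe(): the state, without advancing time (a new reading comes with each control period).
- grab_frame(name): name is "side" or "top"; returns a dict with "pixels" (400x640x3 uint8, red, green, blue), "depth" (400x640 float32, m along the optical axis (not along the pixel's ray), 0 where there is no reading), "vertical_fov" (degrees; the focal length in pixels is half the picture's height over the tangent of half this angle, whatever the lens; pixels are square), "cx", "cy" (the principal point, pixels), "R" (3x3) and "t" (3): a world point X has camera coordinates R X + t. Camera axes: x right, y down, z forward; pixel columns grow to the right and rows downward; lengths in m; the calibration is good to about 2 mm. A picture is of the moment at which its call begins.
- bot.job_done(): hands the job in; it is judged then, once.
The state is a dict: "clock": time; "qpos": joint angles; "qd": joint speeds; "joint_efforts": joint torques, N m; "position": TCP position; "tool_rot": TCP orientation; "force": force on the tool from outside, world axes, zero at the start; "moment": the same for the moment, N m; "grip_width": finger opening in m; "finger_force": force on a finger pad.
Only numpy, scipy, OpenCV 4.12 (cv2) and the standard library are available. Lean on these libraries where they do the work, as an engineer would, in place of code of your own. Each camera call takes 0.05 s, during which the arm holds its last target. There are 200 camera calls.

## Working session

There is one attempt and no reset: what is moved stays moved. The work goes in short steps, Python scripts to look and compute and a shell command to move; the robot and the scene stay as the last step left them, time stands still between calls to the robot, and variables do not carry over. Pictures are saved under pics/ and viewed, at most 10 in all, crops included, and the job is handed in when it is done.

```bash
mkdir -p pics
cat > h.py <<'E'
import numpy as np, cv2
from workcell import telemetry, grab_frame, bot
def grab(n,save=None):
    f=grab_frame(n)
    if save: cv2.imwrite('pics/'+save,cv2.cvtColor(f['pixels'],cv2.COLOR_RGB2BGR))
    return f
def cloud(f):
    d=f['depth'];h,w=d.shape;F=h/2/np.tan(np.radians(f['vertical_fov'])/2)
    v,u=np.mgrid[:h,:w]
    c=np.stack([(u-f['cx'])/F*d,(v-f['cy'])/F*d,d],-1)
    P=(c-f['t'])@np.array(f['R']); P[d==0]=np.nan
    return P
E
python3 - <<'E'
from h import *
for n in('side','top'):
    f=grab(n,n+'1.png'); np.savez(n+'1.npz',**{k:np.array(v) for k,v in f.items()})
    print(n,f['vertical_fov'],-np.array(f['R']).T@f['t'])
s=telemetry.observe();print(s,bot.tcp_to_tips)
E
```

```text
side 42.047825789481905 [-0.03215031 -0.80923186  0.83294441]
top 53.20110268160919 [0.51025973 0.05715687 1.14657033]
{'clock': 0.1, 'qpos': array([-1.39219845,  0.52193717, -0.03632104,  1.59992107,  0.0211991 ,
        1.02114908, -0.11279529]), 'qd': array([ 0.00045729, -0.00062343, -0.00048641, -0.00106777, -0.00043382,
        0.0007761 , -0.00116065]), 'joint_efforts': array([ 4.13475267e-03, -9.28494716e+01,  1.98431700e+00, -3.70532084e+01,
        1.81172113e-02,  5.51839927e-03, -6.84782390e-05]), 'position': array([0.15386508, 0.60547261, 0.24980483]), 'tool_rot': array([-3.14056573e+00,  7.57155372e-05,  2.89278200e+00]), 'force': array([0.06751084, 0.36011013, 0.30635239]), 'moment': array([ 0.01124539, -0.02765273, -0.02237665]), 'finger_force': 0.0, 'grip_width': 0.08562455444111051} 0.019
```

View pics/side1.png

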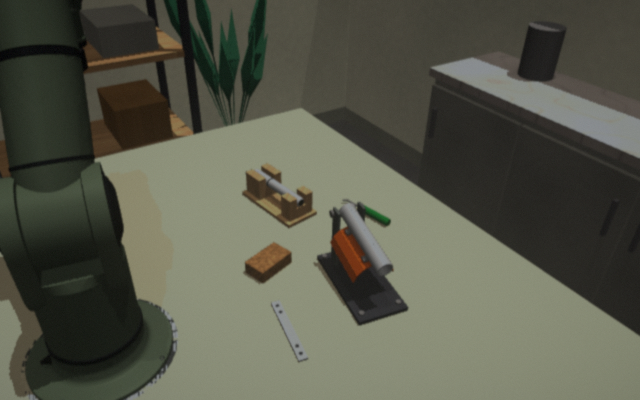

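View pics/top1.png

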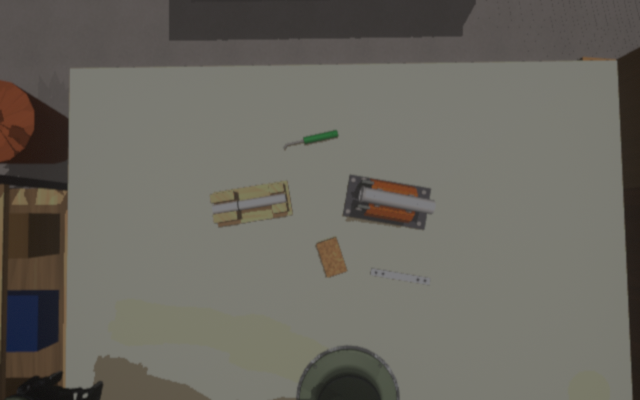

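The side view shows the rest at about (280,195) and the jig with its mouth near (350,205). In the top view the tube lies along (213,207)–(285,201), with its ring at about (238,204), so its leading end points right. The sleeve mouth is at about (362,195) and the sleeve runs right to (433,206).

```bash
cat > m1.py <<'E'
from h import *
from scipy.optimize import least_squares
def ld(n): return dict(np.load(n+'1.npz'))
T=ld('top');P=cloud(T);S=ld('side');Q=cloud(S)
def box(P,u0,u1,v0,v1): return P[v0:v1,u0:u1].reshape(-1,3)
def sel(p,z0,z1): 
    p=p[np.isfinite(p[:,2])]; return p[(p[:,2]>z0)&(p[:,2]<z1)]
print('table z',np.nanmedian(box(P,450,550,100,150)[:,2]),np.nanmedian(box(Q,420,500,330,390)[:,2]))
def rect(p):
    r=cv2.minAreaRect((p[:,:2]*1000).astype(np.float32)); return r, cv2.boxPoints(r).round()
rest=sel(box(P,200,300,170,235),.006,.09); print('rest',rect(rest))
blk=sel(box(P,200,300,170,235),.07,.09);print('blocks',rect(blk))
jig=sel(box(P,335,442,165,240),.006,.03);print('jig',rect(jig))
for nm,b in(('cork',(310,352,230,282)),('bar',(362,436,260,290)),('deb',(280,345,125,155))):
    p=sel(box(P,*b),.004,.06);print(nm,rect(p)[0],p[:,2].max())
# sleeve: cylinder fit r=18.5mm
def fit(p,r,a0,d0,l=.5):
    def par(x): 
        d=np.array([x[2],-1,x[3]]);return np.array([x[0],a0[1],x[1]]),d/np.linalg.norm(d)
    def f(x):
        a,d=par(x);return np.linalg.norm(np.cross(p-a,d),axis=1)-r
    s=least_squares(f,[a0[0],a0[2],*d0],loss='soft_l1',f_scale=.001)
    return par(s.x),np.sqrt(np.mean(s.fun**2)),np.std(f(s.x))
def pts(P,u0,u1,v0,v1,img):
    p=P[v0:v1,u0:u1].reshape(-1,3);c=img[v0:v1,u0:u1].reshape(-1,3).astype(int)
    k=np.isfinite(p[:,2])&(c.max(1)-c.min(1)<45);return p[k]
for nm,F,C,b in(('top',T,P,(335,442,165,240)),('side',S,Q,(325,410,190,290))):
    p=pts(C,*b,F['pixels'])
    p=p[(p[:,2]>.075)]
    a=[p[:,0].mean(),p[:,1].mean(),p[:,2].mean()-.015]
    x,e,sd=fit(p,.0185,a,[0,-.2])
    print(nm,len(p),p.min(0),p.max(0),x,e,'slope',np.arcsin(-x[1][2]),'yaw',np.arctan2(x[1][1],x[1][0]))
# tube
for nm,F,C,b in(('top',T,P,(208,290,190,215)),('side',S,Q,(255,312,165,210))):
    p=pts(C,*b,F['pixels']); p=p[(p[:,2]>.05)&(p[:,2]<.0725)]
    x,e,sd=fit(p,.013,[p[:,0].mean(),p[:,1].mean(),.058],[0,0])
    print('tube',nm,len(p),p.min(0),p.max(0),x,e,'yaw',np.arctan2(x[1][1],x[1][0]))
E
python3 m1.py
python3 - <<'E'
import cv2
a=cv2.imread('pics/side1.png')[150:300,235:415];b=cv2.imread('pics/top1.png')[160:240,200:450]
cv2.imwrite('pics/c1.png',cv2.vconcat([cv2.resize(a,(480,400),interpolation=2)if 0 else cv2.copyMakeBorder(cv2.resize(a,None,fx=2,fy=2,interpolation=2),0,0,0,390),cv2.resize(b,(750,240),interpolation=2)]))
E
```

```text
table z -0.0005541493513000103 4.7807556578689785e-05
rest (((558.4823608398438, 265.5355529785156), (172.0635223388672, 259.1361999511719), 1.7898112535476685), array([[468., 392.],
       [477., 133.],
       [649., 139.],
       [640., 398.]], dtype=float32))
blocks (((548.3474731445312, 264.40484619140625), (78.2044906616211, 200.18028259277344), 8.756145477294922), array([[494., 357.],
       [525., 160.],
       [602., 171.],
       [572., 369.]], dtype=float32))
jig (((531.2440795898438, -111.7271728515625), (273.55157470703125, 178.48977661132812), 86.2675552368164), array([[ 433., -242.],
       [ 611., -254.],
       [ 629.,   19.],
       [ 451.,   31.]], dtype=float32))
cork ((397.1496276855469, 44.937835693359375), (116.42965698242188, 142.3524627685547), 87.21895599365234) 0.040758208283798836
bar ((342.01263427734375, -148.6915740966797), (206.78115844726562, 81.78372955322266), 89.44734191894531) 0.01235526962770429
deb ((730.435546875, 93.06063842773438), (179.8624725341797, 81.35172271728516), 88.10992431640625) 0.025681320659936314
top 1467 [ 0.49147807 -0.2205308 
[... 553 characters left out ...]
 (array([0.54670061, 0.26344308, 0.05762819]), array([ 1.47577646e-01, -9.89050031e-01, -9.34758159e-04])) 0.0046660693932916815 yaw -1.4226776101640028
tube side 674 [0.50188018 0.1555728  0.05001714] [0.60248163 0.36589442 0.07249372] (array([0.55105746, 0.24098655, 0.05919427]), array([ 0.08912654, -0.99601844, -0.00193033])) 0.012061885173675922 yaw -1.4815511988362644Traceback (most recent call last):
  File "<stdin>", line 3, in <module>
cv2.error: OpenCV(4.12.0) :-1: error: (-5:Bad argument) in function 'copyMakeBorder'
> Overload resolution failed:
>  - copyMakeBorder() missing required argument 'borderType' (pos 6)
>  - copyMakeBorder() missing required argument 'borderType' (pos 6)
```

```bash
cat > m2.py <<'E'
from m1 import *
print('-----')
def refine(F,C,b,r,a,d,lat,s0,s1,n=4):
    p=pts(C,*b,F['pixels']); a=np.array(a);d=np.array(d)
    for i in range(n):
        t=(p-a)@d; w=np.linalg.norm(np.cross(p-a,d),axis=1)
        hd=np.array([d[1],-d[0],0])/np.hypot(d[0],d[1])
        q=p[(abs(w-r)<(.006 if i==0 else .004))&(abs((p-a)@hd)<lat)&(t>s0)&(t<s1)&(p[:,2]>a[2]+d[2]*0-.06)]
        (a1,d),e,_=fit(q,r,a,[d[0]/-d[1],d[2]/-d[1]]); a=a1
    return a,d,e,len(q),(np.percentile((q-a)@d,[0,1,99,100])*1000).round()
for nm,F,C,b in(('top',T,P,(335,442,165,240)),('side',S,Q,(325,410,190,290))):
    a,d,e,n,ext=refine(F,C,b,.0185,[.5493,-.115,.138],[-.18,-.974,-.14],.017,-.085,.12)
    # height of axis extrapolated to z=.150 => mouth
    m=a+d*(.150-a[2])/d[2]
    print(nm,a,d,e,n,ext,'slope',np.arcsin(-d[2]),'yaw',np.arctan2(d[1],d[0]),'mouth@z150',m)
for nm,F,C,b in(('top',T,P,(208,290,190,215)),('side',S,Q,(255,312,165,210))):
    a,d,e,n,ext=refine(F,C,b,.013,[.5483,.264,.058],[.150,-.9886,0],.012,-.03,.055)
    print(nm,a,d,e,n,ext,np.arctan2(d[1],d[0]))
p=box(P,335,442,165,240);p=p[abs(p[:,2]-.012)<.003]
h=cv2.morphologyEx((abs(np.nan_to_num(P[...,2])-.012)<.004).astype(np.uint8),cv2.MORPH_OPEN,np.ones((3,3)))
k=np.zeros_like(h);k[165:240,335:442]=1;print('jig plate',rect(P[(h*k)>0]))
# pipe far end and rim in the top depth
for nm,C in(('top',P),('side',Q)):
    q=C.reshape(-1,3);q=q[np.isfinite(q[:,2])]
    d=np.array([-.18,-.984,0]);d/=np.linalg.norm(d);t=(q-[.549,-.115,0])@d;l=(q-[.549,-.115,0])@[-d[1],d[0],0]
    print(nm,[(round(x*1000),round(1000*np.max(q[(abs(t-x)<.003)&(abs(l)<.012),2],initial=0),1)) for x in np.arange(-.115,.115,.01)])
E
python3 m2.py | sed -n '/-----/,$p'
python3 - <<'E'
import cv2
a=cv2.imread('pics/side1.png')[150:300,235:415];b=cv2.imread('pics/top1.png')[160:240,200:450]
cv2.imwrite('pics/c1.png',cv2.vconcat([cv2.resize(a,(600,340),interpolation=2),cv2.resize(b,(600,192),interpolation=2)]))
E
```

```text
-----
top [ 0.54895697 -0.115       0.13771947] [-0.18445894 -0.9726012  -0.14149844] 0.0014846906267465055 1000 [-85. -84. 102. 104.] slope 0.14197492344805496 yaw -1.7582255311425357 mouth@z150 [ 0.56496601 -0.03058876  0.15      ]
side [ 0.55124066 -0.115       0.13852386] [-0.18512032 -0.97274487 -0.13963483] 0.0015941615988778646 1099 [-85. -82. 106. 107.] slope 0.14009262542265247 yaw -1.7588547182962768 mouth@z150 [ 0.5664551  -0.03505324  0.15      ]
top [0.5465153  0.264      0.05786575] [ 0.15119061 -0.98850149 -0.00249195] 0.0015635180068913949 268 [-30. -28.  54.  55.] -1.419023236100558
side [0.54992484 0.264      0.05931927] [ 0.15526294 -0.98772099 -0.01733969] 0.001555070579246748 136 [-28. -27.  53.  53.] -1.4148790777775815
jig plate (((547.8235473632812, -117.70191955566406), (234.80874633789062, 119.6411361694336), 79.57335662841797), array([[ 468., -222.],
       [ 585., -244.],
       [ 628.,  -13.],
       [ 510.,    9.]], dtype=float32))
top [(-115, np.float64(15.0)), (-105, np.float64(15.4)), (-95, np.float64(15.9)), (-85, np.float64(136.4)), (-75, np.float64
[... 353 characters left out ...]
64(151.0)), (75, np.float64(147.0)), (85, np.float64(147.4)), (95, np.float64(145.1)), (105, np.float64(143.8))]
side [(-115, np.float64(0.0)), (-105, np.float64(0.0)), (-95, np.float64(0.0)), (-85, np.float64(168.8)), (-75, np.float64(173.7)), (-65, np.float64(167.6)), (-55, np.float64(167.9)), (-45, np.float64(165.0)), (-35, np.float64(165.9)), (-25, np.float64(162.2)), (-15, np.float64(160.1)), (-5, np.float64(159.8)), (5, np.float64(157.9)), (15, np.float64(157.2)), (25, np.float64(156.3)), (35, np.float64(153.9)), (45, np.float64(151.0)), (55, np.float64(151.4)), (65, np.float64(150.4)), (75, np.float64(150.5)), (85, np.float64(149.3)), (95, np.float64(145.5)), (105, np.float64(144.5))]
```

View pics/c1.png

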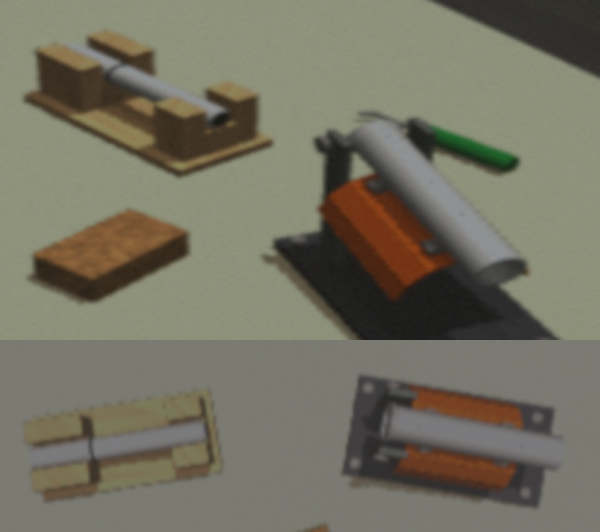

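```bash
cat > g.py <<'E'
import sys,numpy as np
from scipy.spatial.transform import Rotation as Ro
from workcell import telemetry
MOUTH=np.array([.5645,-.032,.150]);YJ=-1.757;SL=.141
YT=-1.419;TC=np.array([.548,.264,.058])
def tool(yaw,s):
    d=np.array([np.cos(yaw)*np.cos(s),np.sin(yaw)*np.cos(s),-np.sin(s)])
    x=-d; y=np.array([np.sin(yaw),-np.cos(yaw),0])*-1; z=np.cross(x,y)
    return d,np.column_stack([x,y,z])
def go(p,Rt):
    s=telemetry.observe();R=Ro.from_euler('xyz',s['tool_rot']).as_matrix()
    print('t',s['clock'],'shift mm',(R.T@(p-s['position'])*1000).round(1),'turn deg',np.degrees(Ro.from_matrix(R.T@Rt).as_rotvec()).round(2),
     'zaxis',Rt[:,2].round(2),'F',s['force'].round(1),'grip',s['grip_width'].round(4),s['finger_force'])
def tube(u,h=0):  # u along tube in rest
    d,Rt=tool(YT,0); go(TC+d*u+[0,0,h],Rt)
def slv(u,h=0,l=0,s=SL):  # TCP on sleeve axis, u from mouth (+in), h along -toolz, l along tool y
    d,Rt=tool(YJ,s); go(MOUTH+d*u-Rt[:,2]*h+Rt[:,1]*l,Rt)
if __name__=='__main__': globals()[sys.argv[1]](*map(float,sys.argv[2:]))
E
python3 g.py tube -.018 .12; python3 g.py slv -.13 0
```

```text
Traceback (most recent call last):
  File "g.py", line 18, in <module>
    if __name__=='__main__': globals()[sys.argv[1]](*map(float,sys.argv[2:]))
                             ~~~~~~~~~~~~~~~~~~~~~~^^^^^^^^^^^^^^^^^^^^^^^^^^
  File "g.py", line 15, in tube
    d,Rt=tool(YT,0); go(TC+d*u+[0,0,h],Rt)
                     ~~^^^^^^^^^^^^^^^^^^^
  File "g.py", line 13, in go
    'zaxis',Rt[:,2].round(2),'F',s['force'].round(1),'grip',s['grip_width'].round(4),s['finger_force'])
                                                            ^^^^^^^^^^^^^^^^^^^^^
AttributeError: 'float' object has no attribute 'round'
Traceback (most recent call last):
  File "g.py", line 18, in <module>
    if __name__=='__main__': globals()[sys.argv[1]](*map(float,sys.argv[2:]))
                             ~~~~~~~~~~~~~~~~~~~~~~^^^^^^^^^^^^^^^^^^^^^^^^^^
  File "g.py", line 17, in slv
    d,Rt=tool(YJ,s); go(MOUTH+d*u-Rt[:,2]*h+Rt[:,1]*l,Rt)
                     ~~^^^^^^^^^^^^^^^^^^^^^^^^^^^^^^^^^^
  File "g.py", line 13, in go
    'zaxis',Rt[:,2].round(2),'F',s['force'].round(1),'grip',s['grip_width'].round(4),s['finger_force'])
                                                            ^^^^^^^^^^^^^^^^^^^^^
AttributeError: 'float' object has no attribute 'round'
```

```bash
sed -i "s/s\['grip_width'\].round(4)/round(s['grip_width'],4)/" g.py
python3 g.py tube -.018 .12; python3 g.py slv -.13 0
```

```text
t 0.1 shift mm [-459.1 -217.3   72.1] turn deg [-5.000e-02  4.000e-02  6.705e+01] zaxis [-0.  0. -1.] F [0.1 0.4 0.3] grip 0.0856 0.0
t 0.1 shift mm [-546.9 -388.2   82. ] turn deg [-6.14  6.53 86.26] zaxis [ 0.03  0.14 -0.99] F [0.1 0.4 0.3] grip 0.0856 0.0
```

```bash
R="0.085"; python3 -m crank '0.085 -0.033 -0.0155 0 0 0 0;0.085 -0.033 -0.0155 0 0 0 0;0.085 -0.033 -0.0155 0 0 0 0;0.085 -0.033 -0.0155 0 0 0 0;0.085 -0.033 -0.0155 0 0 0 0;0.085 -0.033 -0.0155 0 0 0 0;0.085 -0.033 -0.0155 0 0 0 0;0.085 -0.033 -0.0155 0 0 0 0' 60
python3 -m crank '0.085 -0.033 -0.0155 0 0 0 0;0.085 -0.033 -0.0155 0 0 0 0;0.085 -0.033 -0.0155 0 0 0 0;0.085 -0.033 -0.0155 0 0 0 0;0.085 -0.033 -0.0155 0 0 0 0;0.085 -0.03 -0.0155 0 0 0 0;0.085 0 0 0 0 0 7;0.085 0 0 0 0 0 7'
python3 -m crank '0.085 0 0 0.01 0 0 7;0.085 0 0 0.01 0 0 7;0.085 0 0 0.01 0 0 7;0.085 0 0 0.01 0 0 7;0.085 0 0 0.01 0 0 7;0.085 0 0 0.01 0 0 7;0.085 0 0 0 0 0 7;0.085 0 0 0 0 0 4'
python3 g.py tube -.018 .06
```

```text
clock: 0.77
position: [0.3803, 0.4191, 0.2502]
tool_rot: [-3.141, -0.0, 2.893]
force: [0.7, 0.8, -0.1]
grip_width: 0.085
finger_force: 0.0
clock: 1.43
position: [0.5468, 0.2799, 0.2498]
tool_rot: [-3.141, 0.0, 2.64]
force: [-1.2, 1.3, 0.2]
grip_width: 0.0853
finger_force: 0.0
clock: 2.1
position: [0.5449, 0.2823, 0.1893]
tool_rot: [-3.14, 0.001, 1.716]
force: [-0.3, 0.2, -0.5]
grip_width: 0.0849
finger_force: 0.0
t 2.1 shift mm [-0.5  0.4 71.3] turn deg [-0.08  0.05 -0.35] zaxis [-0.  0. -1.] F [-0.3  0.2 -0.5] grip 0.0849 0.0
```

```bash
python3 -m crank '0.085 0 0 0.025 0 0 0;0.085 0 0 0.025 0 0 0;0.085 0 0 0.025 0 0 0;0.085 0 0 0.02 0 0 0;0.085 0 0 0.02 0 0 0;0.085 0 0 0.016 0 0 0;0.085 0 0 0 0 0 0;0.085 0 0 0 0 0 0'
python3 -m crank '0.02 0 0 0 0 0 0;0.02 0 0 0 0 0 0;0.02 0 0 0 0 0 0;0.02 0 0 0 0 0 0;0.02 0 0 0 0 0 0;0.02 0 0 0 0 0 0;0.02 0 0 0 0 0 0;0.02 0 0 0 0 0 0' 60
python3 - <<'E'
from h import *
f=grab('top');g=grab('side')
a=f['pixels'][150:260,190:340];b=g['pixels'][130:250,220:380]
cv2.imwrite('pics/g1.png',cv2.hconcat([cv2.resize(a,(390,300)),cv2.resize(b,(400,300))])[:,:,::-1])
E
```

```text
clock: 2.77
position: [0.545, 0.2821, 0.0589]
tool_rot: [-3.14, 0.001, 1.723]
force: [-0.2, -0.7, 0.5]
grip_width: 0.0848
finger_force: 0.0
clock: 3.43
position: [0.5456, 0.2825, 0.06]
tool_rot: [3.141, -0.0, 1.723]
force: [-1.8, -1.1, 8.3]
grip_width: 0.0242
finger_force: 58.5
```

View pics/g1.png

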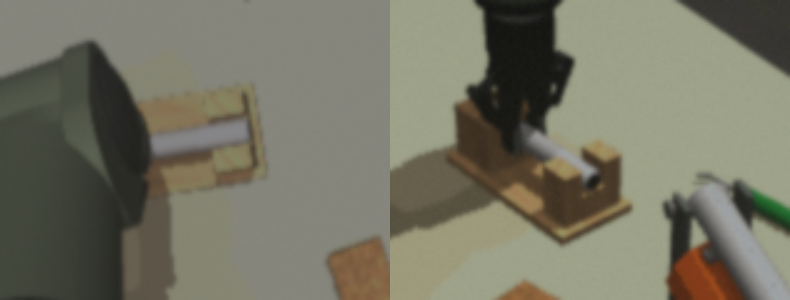

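The tube is gripped between the blocks, with its leading end free at about (595,180) in the right-hand view. Next I lift it.

```bash
python3 -m crank '0.02 0 0 -0.01 0 0 0;0.02 0 0 -0.02 0 0 0;0.02 0 0 -0.025 0 0 0;0.02 0 0 -0.025 0 0 0;0.02 0 0 -0.025 0 0 0;0.02 0 0 -0.025 0 0 0;0.02 0 0 -0.02 0 0 0;0.02 0 0 0 0 0 0' 80
python3 g.py slv -.15 0; python3 g.py slv -.15 .05
```

```text
clock: 4.2
position: [0.5468, 0.2829, 0.214]
tool_rot: [3.136, -0.002, 1.723]
force: [-0.3, 0.9, -0.5]
grip_width: 0.0235
finger_force: 80.8
t 4.2 shift mm [-173.9   18.9   42.6] turn deg [-1.1   7.81 19.38] zaxis [ 0.03  0.14 -0.99] F [-0.3  0.9 -0.5] grip 0.0235 80.77722676098347
t 4.2 shift mm [-180.5   16.8   -7. ] turn deg [-1.1   7.81 19.38] zaxis [ 0.03  0.14 -0.99] F [-0.3  0.9 -0.5] grip 0.0235 80.77722676098347
```

```bash
python3 -m crank '0.02 -0.03 0.003 0 -0.4 2.6 6.4;0.02 -0.03 0 0 -0.4 2.6 6.4;0.02 -0.03 0 0 -0.4 2.6 6.4;0.02 -0.03 0 0 0 0 0;0.02 -0.03 0 0 0 0 0;0.02 -0.02 0 0 0 0 0;0.02 0 0 0 0 0 0;0.02 0 0 0 0 0 0' 80
python3 g.py slv -.15 0.02
cat > mt.py <<'E'
from h import *
from m1 import fit,pts
from g import *
from scipy.spatial.transform import Rotation as Ro
s=telemetry.observe();R=Ro.from_euler('xyz',s['tool_rot']).as_matrix();p0=s['position']
for nm in('top','side'):
    f=grab(nm);C=cloud(f);np.savez('mt_'+nm,**{k:np.array(v) for k,v in f.items()})
    p=C.reshape(-1,3);c=f['pixels'].reshape(-1,3).astype(int)
    q=(p-p0)@R   # tool frame; tube along -x
    k=np.isfinite(p[:,2])&(q[:,0]<-.03)&(q[:,0]>-.125)&(abs(q[:,1])<.022)&(abs(q[:,2])<.025)
    q=q[k]
    from scipy.optimize import least_squares
    def fn(x):
        d=np.array([-1,x[2],x[3]]);d/=np.linalg.norm(d)
        return np.linalg.norm(np.cross(q-[0,x[0],x[1]],d),axis=1)-.013
    r=least_squares(fn,[0,0,0,0],loss='soft_l1',f_scale=.001)
    print(nm,len(q),'tool-frame y,z at TCP mm',(r.x[:2]*1000).round(1),'slope y,z per -x',r.x[2:].round(3),'rms',np.median(abs(r.fun)).round(4),'tip x mm',np.percentile(q[:,0],[0,1,2])*1000)
E
python3 mt.py | tail -2
```

```text
clock: 4.87
position: [0.5375, 0.1145, 0.1945]
tool_rot: [-3.139, -0.137, 1.386]
force: [0.7, 0.2, 0.1]
grip_width: 0.0236
finger_force: 80.8
t 4.8667 shift mm [ 6.1 53.7  4.4] turn deg [-0.13  0.22  0.05] zaxis [ 0.03  0.14 -0.99] F [0.7 0.2 0.1] grip 0.0236 80.76455689966679
tube top 720 [0.51842977 0.16037198 0.0503672 ] [0.58212999 0.36334993 0.0724688 ] (array([0.54670061, 0.26344308, 0.05762819]), array([ 1.47577646e-01, -9.89050031e-01, -9.34758159e-04])) 0.0046660693932916815 yaw -1.4226776101640028
tube side 674 [0.50188018 0.1555728  0.05001714] [0.60248163 0.36589442 0.07249372] (array([0.55105746, 0.24098655, 0.05919427]), array([ 0.08912654, -0.99601844, -0.00193033])) 0.012061885173675922 yaw -1.4815511988362644
  return _methods._mean(a, axis=axis, dtype=dtype,
  ret = ret.dtype.type(ret / rcount)
Traceback (most recent call last):
  File "mt.py", line 17, in <module>
    print(nm,len(q),'tool-frame y,z at TCP mm',(r.x[:2]*1000).round(1),'slope y,z per -x',r.x[2:].round(3),'rms',np.median(abs(r.fun)).round(4),'tip x mm',np.percentile(q[:,0],[0,1,2])*1000)
                                                                                                                                                           ~~~~~~~~~~~~~^^^^^^^^^^^^^^^^
IndexError: index -1 is out of bounds for axis 0 with size 0
```

```bash
python3 -m crank '0.02 0.002 0.01 0 0 0 0;0.02 0.002 0.01 0.004 0 0 0;0.02 0.002 0.01 0 0 0 0;0.02 0 0.01 0 0 0 0;0.02 0 0.0085 0 0 0 0;0.02 0 0.0052 0 0 0 0;0.02 0 0 0 0 0 0;0.02 0 0 0 0 0 0' 80
python3 g.py slv -.15 0.02
sed -i "s/^    q=q\[k\]/    q=q[k]\n    if len(q)<20: print(nm,'few');continue/; s/f=grab(nm)/f=grab(nm,'mt_'+nm+'.png')/" mt.py
python3 mt.py | tail -2
python3 -c "
import cv2
a=cv2.imread('pics/mt_side.png')[110:300,240:420];b=cv2.imread('pics/mt_top.png')[130:260,240:440]
cv2.imwrite('pics/mtc.png',cv2.hconcat([cv2.resize(a,(400,420)),cv2.resize(b,(400,420))]))"
```

```text
clock: 5.58
position: [0.5914, 0.1123, 0.1907]
tool_rot: [-3.139, -0.137, 1.388]
force: [0.8, -0.1, -1.6]
grip_width: 0.0239
finger_force: 80.8
t 5.5833 shift mm [-1.   0.3 -0.3] turn deg [-0.17  0.24  0.17] zaxis [ 0.03  0.14 -0.99] F [ 0.8 -0.1 -1.6] grip 0.0239 80.77005498111248
top few
side 349 tool-frame y,z at TCP mm [ 0.7 -0. ] slope y,z per -x [0.    0.021] rms 0.001 tip x mm [-122.58802954 -121.29102496 -120.61725968]
```

View pics/mtc.png

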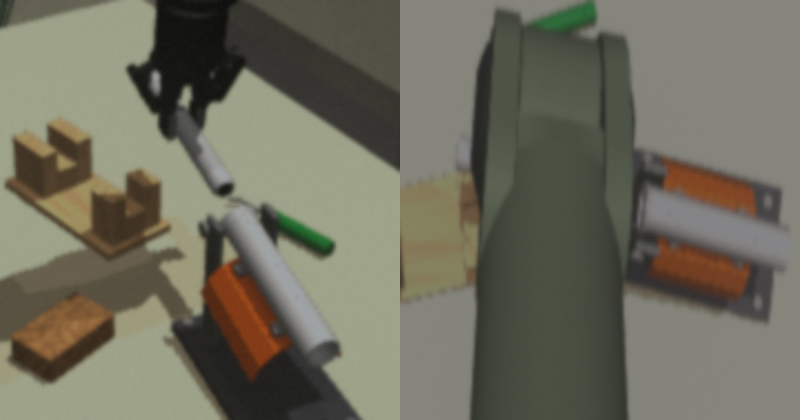

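The left view shows the tube tip at about (225,187), just short of and above the mouth at about (238,215), and the two are aligned. The top view is blocked by the arm.

```bash
sed -i 's/.5645,-.032,.150/.5662,-.032,.150/' g.py
python3 -m crank '0.02 0 0.001 0.005 0 -0.6 0;0.02 0 0.001 0.007 0 0 0;0.02 0 0 0.007 0 0 0;0.02 -0.004 0 0 0 0 0;0.02 -0.004 0 0 0 0 0;0.02 -0.004 0 0 0 0 0;0.02 0 0 0 0 0 0;0.02 0 0 0 0 0 0' 80
python3 g.py slv -.138 0.001
python3 mt.py | tail -1
```

```text
clock: 6.35
position: [0.5918, 0.102, 0.1709]
tool_rot: [-3.14, -0.127, 1.387]
force: [0.7, 0.1, -0.1]
grip_width: 0.0235
finger_force: 80.8
t 6.35 shift mm [ 0.  -0.4  0.5] turn deg [-0.12  0.82  0.13] zaxis [ 0.03  0.14 -0.99] F [ 0.7  0.1 -0.1] grip 0.0235 80.7645982503891
side 336 tool-frame y,z at TCP mm [0.6 0.9] slope y,z per -x [0.007 0.012] rms 0.001 tip x mm [-122.26034347 -121.19805892 -119.95627098]
```

```bash
python3 -m crank '0.02 -0.005 0 0 0 0 0;0.02 -0.005 0 0 0 0 0;0.02 -0.005 0 0 0 0 0;0.02 -0.005 0 0 0 0 0;0.02 -0.005 0 0 0 0 0;0.02 -0.005 0 0.0005 0 0 0;0.02 0 0 0 0 0 0;0.02 0 0 0 0 0 0' 80
python3 g.py slv -.108 0.001
```

```text
clock: 7.12
position: [0.5863, 0.0729, 0.1663]
tool_rot: [-3.139, -0.127, 1.387]
force: [0.2, 0.5, -0.8]
grip_width: 0.0238
finger_force: 80.8
t 7.1167 shift mm [-0.1 -0.3  0.1] turn deg [-0.15  0.83  0.14] zaxis [ 0.03  0.14 -0.99] F [ 0.2  0.5 -0.8] grip 0.0238 80.76439417898655
```

```bash
python3 -m crank '0.02 -0.005 0 0 0 0 0;0.02 -0.005 0 0 0 0 0;0.02 -0.005 0 0 0 0 0;0.02 -0.005 0 0.0003 0 0 0;0.02 0 0 0 0 0 0;0.02 0 0 0 0 0 0;0.02 0 0 0 0 0 0;0.02 0 0 0 0 0 0' 80
python3 g.py slv -.088 0.001
```

```text
clock: 7.78
position: [0.5828, 0.0541, 0.1636]
tool_rot: [-3.14, -0.127, 1.388]
force: [0.9, 0.4, 0.2]
grip_width: 0.0236
finger_force: 80.8
t 7.7833 shift mm [-0.7 -0.3  0.1] turn deg [-0.14  0.82  0.19] zaxis [ 0.03  0.14 -0.99] F [0.9 0.4 0.2] grip 0.0236 80.76474197208881
```

```bash
python3 -m crank '0.02 -0.004 0 0.0001 0 0 0;0.02 -0.004 0 0 0 0 0;0.02 -0.004 0 0.0001 0 0 0;0.02 -0.004 0 0 0 0 0;0.02 -0.004 0 0.0001 0 0 0;0.02 -0.004 0 0 0 0 0;0.02 0 0 0 0 0 0;0.02 0 0 0 0 0 0' 80
python3 g.py slv -.064 0.001
```

```text
clock: 8.45
position: [0.5784, 0.0305, 0.1603]
tool_rot: [-3.14, -0.127, 1.388]
force: [0.2, 4.7, 0.4]
grip_width: 0.0236
finger_force: 80.8
t 8.45 shift mm [-0.5 -0.4  0.2] turn deg [-0.14  0.79  0.17] zaxis [ 0.03  0.14 -0.99] F [0.2 4.7 0.4] grip 0.0236 80.82687333226204
```

```bash
python3 -m crank '0.02 -0.004 0 0.0001 0 0 0;0.02 -0.004 0 0 0 0 0;0.02 -0.004 0 0.0001 0 0 0;0.02 -0.004 0 0 0 0 0;0.02 -0.004 0 0.0001 0 0 0;0.02 -0.004 0 0 0 0 0;0.02 0 0 0 0 0 0;0.02 0 0 0 0 0 0' 80
python3 g.py slv -.040 0.001
```

```text
clock: 9.12
position: [0.574, 0.0071, 0.1569]
tool_rot: [-3.139, -0.127, 1.388]
force: [0.7, 3.9, -0.4]
grip_width: 0.0235
finger_force: 80.8
t 9.1167 shift mm [-0.4 -0.5  0.2] turn deg [-0.14  0.81  0.17] zaxis [ 0.03  0.14 -0.99] F [ 0.7  3.9 -0.4] grip 0.0235 80.82507334649563
```

```bash
python3 -m crank '0.02 -0.004 0 0.0001 0 0 0;0.02 -0.004 0 0 0 0 0;0.02 -0.004 0 0.0001 0 0 0;0.02 -0.002 0 0 0 0 0;0.02 0 0 0 0 0 0;0.02 0 0 0 0 0 0;0.06 0 0 0 0 0 0;0.06 0 0 0 0 0 0' 60
python3 -m crank '0.06 0 0 0 0 0 0;0.06 0 0 0 0 0 0;0.06 0 0 0 0 0 0;0.06 0.01 0 0 0 0 0;0.06 0.012 0 0 0 0 0;0.06 0.012 0 0 0 0 0;0.06 0.012 0 0 0 0 0;0.06 0.008 0 0 0 0 0'
python3 g.py slv -.080 0.001
python3 - <<'E'
from h import *
f=grab('side',"s3.png");g=grab('top','t3.png')
for n,x in(('side',f),('top',g)): np.savez(n+'3.npz',**{k:np.array(v) for k,v in x.items()})
a=f['pixels'][150:290,270:410];b=g['pixels'][130:260,240:440]
cv2.imwrite('pics/rel.png',cv2.hconcat([cv2.resize(a,(420,420)),cv2.resize(b,(380,420))])[:,:,::-1])
E
```

```text
clock: 9.78
position: [0.5715, -0.0071, 0.1549]
tool_rot: [-3.14, -0.126, 1.387]
force: [0.0, 1.2, 0.7]
grip_width: 0.047
finger_force: 0.0
clock: 10.45
position: [0.5816, 0.0487, 0.1619]
tool_rot: [-3.14, -0.127, 1.39]
force: [0.5, -0.1, 0.3]
grip_width: 0.0602
finger_force: 0.0
t 10.45 shift mm [-3.  -0.2 -0.7] turn deg [-0.16  0.79  0.29] zaxis [ 0.03  0.14 -0.99] F [ 0.5 -0.1  0.3] grip 0.0602 0.0
```

View pics/rel.png

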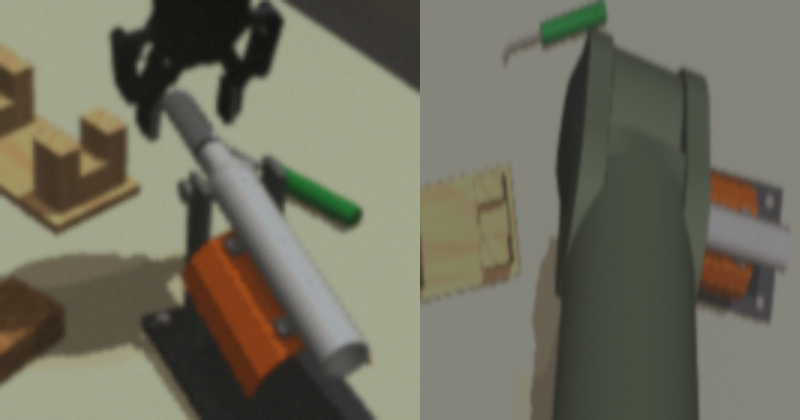

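Left view: the tube is held in the sleeve, with its tail at about (175,95), the ring at about (213,145) and the rim at about (230,165). I'll measure the ring against the sleeve's ends along the axis, using the same image.

```bash
cat > prof.py <<'E'
import sys
from h import *
def prof(fn,ranges):
    f=dict(np.load(fn));I=cv2.cvtColor(f['pixels'],cv2.COLOR_RGB2GRAY).astype(np.float32);R,t=f['R'],f['t']
    F=200/np.tan(np.radians(f['vertical_fov'])/2); cam=-R.T@t
    d=np.array([-.1851,-.9727,-.1396]);d/=np.linalg.norm(d);a=np.array([.55124,-.115,.13852])
    n=cam-a;n-=d*(n@d);n/=np.linalg.norm(n)
    e=np.cross(d,n)
    for r,t0,t1 in ranges:
        T=np.arange(t0,t1,.001);acc=0
        for o in(-.3,-.15,0,.15,.3):
            X=a+np.outer(T,d)+r*np.sqrt(1-o*o)*n+r*o*e
            c=X@R.T+t;u=(c[:,0]/c[:,2]*F+f['cx']).astype(np.float32);v=(c[:,1]/c[:,2]*F+f['cy']).astype(np.float32)
            acc=acc+cv2.remap(I,u[None],v[None],cv2.INTER_CUBIC)[0]/5
        print(fn,r,'px',u[0],v[0],u[-1],v[-1]);print([(int(round(x*1000)),int(y)) for x,y in zip(T[::2],acc[::2])])
if __name__=='__main__':
    fn=sys.argv[1]; prof(fn,[(.013,-.215,-.085),(.0205,-.11,-.06),(.0185,.085,.125)])
E
python3 prof.py side3.npz; python3 -m crank '0.06 -0.002 0 -0.0005 0 0 0;0.06 0 0 0 0 0 0;0.02 0 0 0 0 0 0;0.02 0 0 0 0 0 0;0.02 0 0 0 0 0 0;0.02 0 0 0 0 0 0;0.02 0 0 0 0 0 0;0.02 0 0 0 0 0 0' 60; python3 g.py slv -.080 0.001
```

```text
side3.npz 0.013 px 321.5945 174.06693 343.0835 207.87726
[(-215, 25), (-213, 23), (-211, 23), (-209, 24), (-207, 24), (-205, 24), (-203, 23), (-201, 23), (-199, 28), (-197, 43), (-195, 67), (-193, 96), (-191, 117), (-189, 120), (-187, 109), (-185, 96), (-183, 88), (-181, 85), (-179, 83), (-177, 82), (-175, 82), (-173, 81), (-171, 81), (-169, 82), (-167, 83), (-165, 84), (-163, 83), (-161, 83), (-159, 82), (-157, 83), (-155, 84), (-153, 83), (-151, 83), (-149, 83), (-147, 83), (-145, 83), (-143, 83), (-141, 83), (-139, 83), (-137, 83), (-135, 83), (-133, 84), (-131, 83), (-129, 81), (-127, 75), (-125, 67), (-123, 62), (-121, 76), (-119, 103), (-117, 126), (-115, 139), (-113, 142), (-111, 142), (-109, 144), (-107, 143), (-105, 142), (-103, 142), (-101, 142), (-99, 142), (-97, 141), (-95, 138), (-93, 135), (-91, 135), (-89, 138), (-87, 142)]
side3.npz 0.0205 px 336.9061 200.00803 345.6617 213.83682
[(-110, 121), (-108, 133), (-106, 134), (-104, 136), (-102, 136), (-100, 135), (-98, 135), (-96, 135), (-94, 136), (-92, 137), (-90, 135), (-88, 133), (-86, 133), (-84, 134), (-82, 138), (-80, 141), (-78, 143), (-76, 144), (-74, 142), (-72, 141), (-70, 142), (-68, 142), (-66, 142), (-64, 141), (-62, 142)]
side3.npz 0.0185 px 375.5283 260.44876 384.3133 274.3097
[(85, 151), (87, 151), (89, 151), (91, 151), (93, 151), (95, 150), (97, 151), (99, 151), (101, 149), (103, 139), (105, 112), (107, 86), (109, 77), (111, 78), (113, 80), (115, 79), (117, 79), (119, 78), (121, 78), (123, 80)]
clock: 11.22
position: [0.5808, 0.0438, 0.162]
tool_rot: [-3.139, -0.126, 1.387]
force: [-1.8, -2.9, 1.2]
grip_width: 0.0243
finger_force: 58.7
t 11.2167 shift mm [ 1.9 -0.3 -0. ] turn deg [-0.15  0.84  0.15] zaxis [ 0.03  0.14 -0.99] F [-1.8 -2.9  1.2] grip 0.0243 58.69377940893173
```

```bash
python3 -m crank '0.02 -0.004 0 0 0 0 0;0.02 -0.004 0 0.0001 0 0 0;0.02 -0.004 0 0 0 0 0;0.02 -0.004 0 0.0001 0 0 0;0.02 -0.004 0 0 0 0 0;0.02 -0.004 0 0.0001 0 0 0;0.02 -0.004 0 0 0 0 0;0.02 -0.004 0 0.0001 0 0 0' 80
python3 -m crank '0.02 -0.004 0 0.0001 0 0 0;0.02 -0.002 0 0 0 0 0;0.02 0 0 0 0 0 0;0.02 0 0 0 0 0 0;0.02 0 0 0 0 0 0;0.02 0 0 0 0 0 0;0.02 0 0 0 0 0 0;0.02 0 0 0 0 0 0' 80
python3 g.py slv -.0434 0.001
python3 - <<'E'
from h import *
f=grab('side',"s4.png");np.savez('side4.npz',**{k:np.array(v) for k,v in f.items()})
cv2.imwrite('pics/s4c.png',cv2.resize(f['pixels'][165:245,300:400],(750,600),interpolation=2)[:,:,::-1])
E
python3 prof.py side4.npz
```

```text
clock: 11.88
position: [0.5768, 0.0207, 0.1597]
tool_rot: [-3.141, -0.137, 1.393]
force: [-1.8, 46.4, 33.5]
grip_width: 0.023
finger_force: 81.4
clock: 12.55
position: [0.5758, 0.0154, 0.1593]
tool_rot: [-3.141, -0.137, 1.394]
force: [-3.2, 44.0, 35.5]
grip_width: 0.0232
finger_force: 81.7
t 12.55 shift mm [-5.8 -0.7  1.4] turn deg [-0.11  0.21  0.53] zaxis [ 0.03  0.14 -0.99] F [-3.2 44.  35.5] grip 0.0232 81.72173358500004
side4.npz 0.013 px 321.5945 174.06693 343.0835 207.87726
[(-215, 32), (-213, 32), (-211, 36), (-209, 45), (-207, 59), (-205, 74), (-203, 90), (-201, 102), (-199, 114), (-197, 125), (-195, 134), (-193, 139), (-191, 141), (-189, 141), (-187, 137), (-185, 125), (-183, 111), (-181, 92), (-179, 72), (-177, 54), (-175, 37), (-173, 28), (-171, 25), (-169, 25), (-167, 24), (-165, 24), (-163, 25), (-161, 25), (-159, 24), (-157, 23), (-155, 23), (-153, 24), (-151, 23), (-149, 24), (-147, 25), (-145, 28), (-143, 34), (-141, 42), (-139, 50), (-137, 56), (-135, 59), (-133, 64), (-131, 68), (-129, 71), (-127, 75), (-125, 79), (-123, 82), (-121, 83), (-119, 84), (-117, 83), (-115, 83), (-113, 84), (-111, 85), (-109, 84), (-107, 84), (-105, 83), (-103, 83), (-101, 81), (-99, 77), (-97, 71), (-95, 71), (-93, 86), (-91, 106), (-89, 118), (-87, 119)]
side4.npz 0.0205 px 336.9061 200.00803 345.6617 213.83682
[(-110, 82), (-108, 82), (-106, 83), (-104, 83), (-102, 83), (-100, 82), (-98, 82), (-96, 81), (-94, 80), (-92, 76), (-90, 72), (-88, 76), (-86, 92), (-84, 109), (-82, 117), (-80, 117), (-78, 116), (-76, 118), (-74, 116), (-72, 116), (-70, 117), (-68, 116), (-66, 116), (-64, 120), (-62, 122)]
side4.npz 0.0185 px 375.5283 260.44876 384.3133 274.3097
[(85, 151), (87, 152), (89, 152), (91, 153), (93, 152), (95, 151), (97, 152), (99, 152), (101, 151), (103, 141), (105, 113), (107, 85), (109, 79), (111, 79), (113, 80), (115, 80), (117, 79), (119, 79), (121, 79), (123, 80)]
```

View pics/s4c.png

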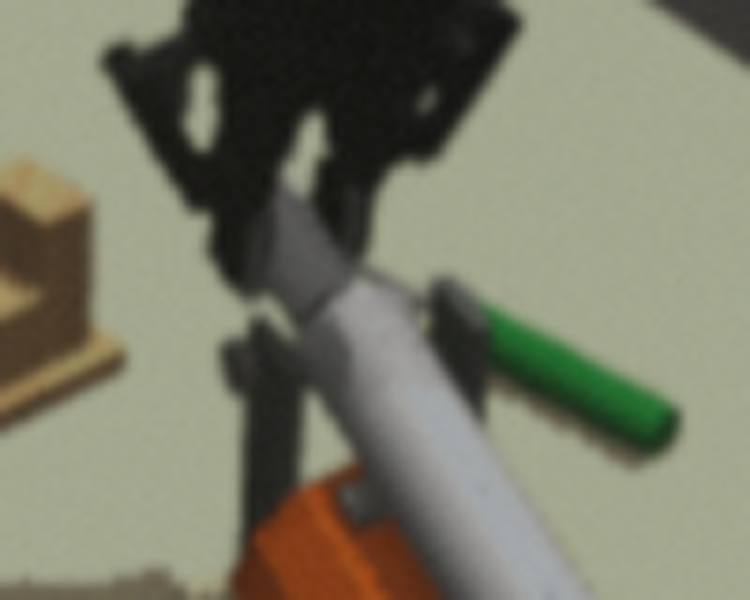

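The crop shows the ring at about (320,300), just short of the rim near (350,280). The 44 N push and 35 N upward force mean the tube is binding, so I'll let go, realign and regrip.

```bash
python3 -m crank '0.055 0 0 0 0 0 0;0.055 0 0 0 0 0 0;0.055 0 0 0 0 0 0;0.055 0.002 0 0 0 0 0;0.055 0.002 0 -0.001 0 0 0;0.055 0.002 0 0 0 0 0;0.055 0 0 0 0 0 0;0.055 0 0 0 0 0 0' 60
python3 g.py slv -.05 0.001
python3 mt.py | tail -1
python3 - <<'E'
from h import *
from g import *
f=dict(np.load('mt_side.npz'));np.savez('side5.npz',**f)
# tube tail part: fit in world along side-camera sleeve axis
d=np.array([-.1851,-.9727,-.1396]);d/=np.linalg.norm(d);a=np.array([.55124,-.115,.13852])
hx=np.cross(d,[0,0,1]);hx/=np.linalg.norm(hx);up=np.cross(hx,d)
q=(cloud(f).reshape(-1,3)-a)@np.column_stack([d,hx,up])
from scipy.optimize import least_squares
for r,t0,t1 in((.013,-.15,-.1),(.0185,-.07,.1)):
    p=q[(q[:,0]>t0)&(q[:,0]<t1)&(abs(q[:,1])<.02)&(abs(q[:,2])<.022)]
    s=least_squares(lambda x:np.hypot(p[:,1]-x[0]-x[2]*(p[:,0]-t0),p[:,2]-x[1]-x[3]*(p[:,0]-t0))-r,[0,0,0,0],loss='soft_l1',f_scale=.001)
    print(len(p),'lat,up mm at t0',(s.x[:2]*1000).round(2),'slopes',s.x[2:].round(3))
E
python3 prof.py side5.npz | head -2
```

```text
clock: 13.27
position: [0.5751, 0.0129, 0.1584]
tool_rot: [-3.139, -0.127, 1.388]
force: [-0.7, 0.0, -0.3]
grip_width: 0.055
finger_force: 0.0
t 13.2667 shift mm [ 3.5 -0.5  0.8] turn deg [-0.15  0.83  0.18] zaxis [ 0.03  0.14 -0.99] F [-0.7  0.  -0.3] grip 0.055 0.0
side 554 tool-frame y,z at TCP mm [ 0.5 -6.7] slope y,z per -x [-0.049  0.052] rms 0.0022 tip x mm [-124.91953275 -123.98742776 -123.3702513 ]
177 lat,up mm at t0 [-0.51 -2.33] slopes [0.005 0.017]
1286 lat,up mm at t0 [ 0.47 -0.75] slopes [0.001 0.004]
side5.npz 0.013 px 321.5945 174.06693 343.0835 207.87726
[(-215, 34), (-213, 44), (-211, 63), (-209, 85), (-207, 103), (-205, 111), (-203, 108), (-201, 95), (-199, 76), (-197, 59), (-195, 46), (-193, 36), (-191, 30), (-189, 27), (-187, 25), (-185, 24), (-183, 24), (-181, 24), (-179, 23), (-177, 23), (-175, 23), (-173, 24), (-171, 24), (-169, 23), (-167, 23), (-165, 23), (-163, 22), (-161, 23), (-159, 30), (-157, 40), (-155, 55), (-153, 68), (-151, 76), (-149, 80), (-147, 82), (-145, 82), (-143, 83), (-141, 83), (-139, 82), (-137, 83), (-135, 83), (-133, 82), (-131, 83), (-129, 83), (-127, 83), (-125, 83), (-123, 83), (-121, 83), (-119, 83), (-117, 83), (-115, 83), (-113, 84), (-111, 84), (-109, 83), (-107, 84), (-105, 84), (-103, 84), (-101, 82), (-99, 77), (-97, 68), (-95, 65), (-93, 77), (-91, 97), (-89, 110), (-87, 115)]
```

```bash
python3 -m crank '0.055 0.006 0 0 0 0 0;0.055 0 0 0 0 0 0;0.02 0 0 0 0 0 0;0.02 0 0 0 0 0 0;0.02 0 0 0 0 0 0;0.02 0 0 0 0 0 0;0.02 0 0 0 0 0 0;0.02 0 0 0 0 0 0' 60
python3 -m crank '0.02 0 0 -0.0005 0 0.4 0;0.02 0 0 -0.0005 0 0.4 0;0.02 0 0 -0.0005 0 0 0;0.02 0 0 0 0 0 0;0.02 0 0 0 0 0 0;0.02 0 0 0 0 0 0;0.02 0 0 0 0 0 0;0.02 0 0 0 0 0 0' 60
python3 g.py slv -.05 0.001
```

```text
clock: 14.03
position: [0.5761, 0.0187, 0.1592]
tool_rot: [-3.139, -0.127, 1.388]
force: [-2.0, 1.2, 2.1]
grip_width: 0.0239
finger_force: 58.7
clock: 14.7
position: [0.5762, 0.0184, 0.1606]
tool_rot: [-3.14, -0.14, 1.388]
force: [-0.6, -0.2, -1.5]
grip_width: 0.0239
finger_force: 58.8
t 14.7 shift mm [-2.4 -0.5  2.3] turn deg [-0.14  0.04  0.17] zaxis [ 0.03  0.14 -0.99] F [-0.6 -0.2 -1.5] grip 0.0239 58.77402319572866
```

```bash
python3 -m crank '0.02 -0.002 0 0 0 0 0;0.02 -0.002 0 0 0 0 0;0.02 -0.001 0 0 0 0 0;0.02 0 0 0 0 0 0;0.02 0 0 0 0 0 0;0.02 0 0 0 0 0 0;0.02 0 0 0 0 0 0;0.02 0 0 0 0 0 0' 80
python3 g.py slv -.0524 -.0013
```

```text
clock: 15.37
position: [0.5754, 0.0147, 0.1601]
tool_rot: [-3.14, -0.142, 1.389]
force: [0.7, 6.8, 1.3]
grip_width: 0.0234
finger_force: 78.4
t 15.3667 shift mm [ 3.9 -0.4  4.6] turn deg [-0.15 -0.05  0.23] zaxis [ 0.03  0.14 -0.99] F [0.7 6.8 1.3] grip 0.0234 78.35394881665707
```

```bash
python3 -m crank '0.02 -0.002 0 0 0 0 0;0.02 -0.002 0 0 0 0 0;0.02 -0.002 0 0 0 0 0;0.02 -0.001 0 0 0 0 0;0.02 0 0 0 0 0 0;0.02 0 0 0 0 0 0;0.02 0 0 0 0 0 0;0.02 0 0 0 0 0 0' 80
python3 -m crank '0.055 0 0 0 0 0 0;0.055 0 0 0 0 0 0;0.055 0 0 0 0 0 0;0.055 0 0 -0.02 0 0 0;0.055 0 0 -0.02 0 0 0;0.055 0.02 0 -0.03 0 0 0;0.055 0.03 0 -0.03 0 0 0;0.055 0.03 0 -0.03 0 0 0' 60
python3 -m crank '0.055 0.04 0 0 0 0 0;0.055 0.04 0 0 0 0 0;0.055 0.04 0 0 0 0 0;0.055 0.04 0 0 0 0 0;0.055 0.04 0 0 0 0 0;0.055 0.03 0 0 0 0 0;0.055 0 0 0 0 0 0;0.055 0 0 0 0 0 0'
python3 - <<'E'
from h import *
f=grab('side',"s6.png");np.savez('side6.npz',**{k:np.array(v) for k,v in f.items()})
g=grab('top','t6.png');np.savez('top6.npz',**{k:np.array(v) for k,v in g.items()})
cv2.imwrite('pics/s6c.png',cv2.hconcat([cv2.resize(f['pixels'][165:285,310:410],(400,480),interpolation=2),cv2.resize(g['pixels'][150:250,335:435],(400,480),interpolation=2)])[:,:,::-1])
E
python3 prof.py side6.npz
```

```text
clock: 16.03
position: [0.5741, 0.0079, 0.1591]
tool_rot: [-3.139, -0.142, 1.389]
force: [0.4, 7.2, 1.2]
grip_width: 0.0232
finger_force: 78.4
clock: 16.7
position: [0.585, 0.0655, 0.2993]
tool_rot: [-3.139, -0.14, 1.385]
force: [0.8, 1.0, -0.1]
grip_width: 0.0549
finger_force: 0.0
clock: 17.37
position: [0.6264, 0.2914, 0.3293]
tool_rot: [-3.139, -0.14, 1.39]
force: [0.7, -0.5, -0.1]
grip_width: 0.0549
finger_force: 0.0
side6.npz 0.013 px 321.5945 174.06693 343.0835 207.87726
[(-215, 150), (-213, 150), (-211, 150), (-209, 150), (-207, 150), (-205, 149), (-203, 149), (-201, 150), (-199, 150), (-197, 149), (-195, 149), (-193, 150), (-191, 150), (-189, 150), (-187, 149), (-185, 149), (-183, 149), (-181, 149), (-179, 148), (-177, 147), (-175, 146), (-173, 146), (-171, 146), (-169, 146), (-167, 146), (-165, 146), (-163, 146), (-161, 145), (-159, 144), (-157, 142), (-155, 141), (-153, 140), (-151, 137), (-149, 136), (-147, 136), (-145, 137), (-143, 137), (-141, 137), (-139, 137), (-137, 137), (-135, 137), (-133, 138), (-131, 138), (-129, 138), (-127, 137), (-125, 138), (-123, 138), (-121,
[... 166 characters left out ...]
 136), (-93, 135), (-91, 133), (-89, 134), (-87, 135)]
side6.npz 0.0205 px 336.9061 200.00803 345.6617 213.83682
[(-110, 133), (-108, 135), (-106, 133), (-104, 133), (-102, 134), (-100, 133), (-98, 134), (-96, 134), (-94, 134), (-92, 134), (-90, 134), (-88, 132), (-86, 132), (-84, 131), (-82, 132), (-80, 133), (-78, 133), (-76, 134), (-74, 133), (-72, 131), (-70, 132), (-68, 132), (-66, 132), (-64, 131), (-62, 132)]
side6.npz 0.0185 px 375.5283 260.44876 384.3133 274.3097
[(85, 140), (87, 140), (89, 140), (91, 140), (93, 139), (95, 138), (97, 139), (99, 140), (101, 139), (103, 129), (105, 103), (107, 78), (109, 71), (111, 71), (113, 72), (115, 72), (117, 72), (119, 72), (121, 70), (123, 72)]
```

View pics/s6c.png

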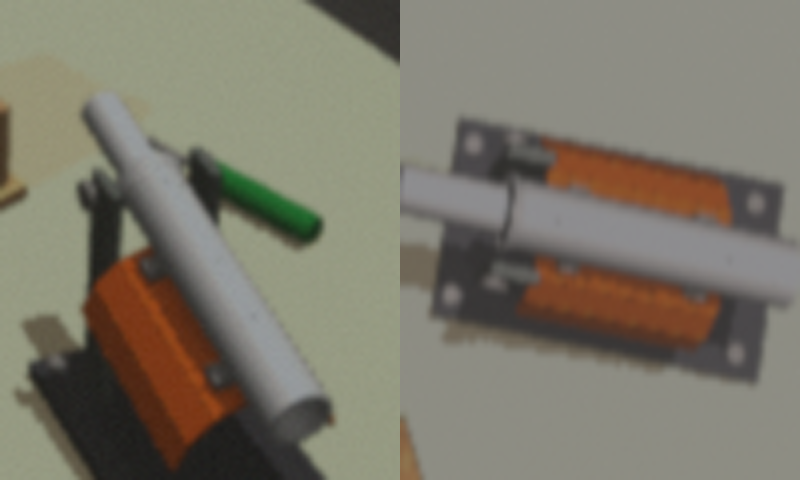

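Run:
```python
from h import *
# along-axis extents from images with axis of each camera; color profile + depth-on-tube mask
ax={'side6.npz':([.55124,-.115,.13852],[-.1851,-.9727,-.1396]),'top6.npz':([.54896,-.115,.13772],[-.1845,-.9726,-.1415])}
for fn,(a,d) in ax.items():
    f=dict(np.load(fn));a=np.array(a);d=np.array(d)/np.linalg.norm(d);C=cloud(f)
    hx=np.cross(d,[0,0,1]);hx/=np.linalg.norm(hx);up=np.cross(hx,d)
    q=(C-a)@np.column_stack([d,hx,up])
    m=(abs(q[...,1])<.010)&(abs(q[...,2])<.025)
    t=q[...,0][m];print(fn,'tail',np.sort(t)[[0,3,8]].round(4),'far',np.sort(t)[[-1,-4,-9]].round(4))
    p=q[m];b=np.arange(-.11,-.06,.003);print([(round(x*1000),round(1000*np.percentile(p[abs(p[:,0]-x)<.002][:,2],80),1)) for x in b])
import prof
d=None
f=dict(np.load('top6.npz'));I=f['pixels'].astype(np.float32)
R,t=f['R'],f['t'];F=200/np.tan(np.radians(f['vertical_fov'])/2);a,d=map(np.array,ax['top6.npz']);d=d/np.linalg.norm(d);cam=-R.T@t
n=cam-a;n-=d*(n@d);n/=np.linalg.norm(n)
for r,t0,t1 in((.013,-.17,-.08),(.0225,-.1,-.07),(.0185,.085,.12)):
    T=np.arange(t0,t1,.0015);X=a+np.outer(T,d)+r*n;c=X@R.T+t
    u=(c[:,0]/c[:,2]*F+f['cx']).astype(np.float32);v=(c[:,1]/c[:,2]*F+f['cy']).astype(np.float32)
    y=np.mean([cv2.remap(I,u[None],v[None]+o,1)[0].mean(1) for o in(-2,-1,0,1,2)],0)
    print(r,[(round(1000*x,1),int(z)) for x,z in zip(T,y)])
```

```text
side6.npz tail [-0.1546 -0.1533 -0.1494] far [0.1081 0.1061 0.1054]Traceback (most recent call last):
  File "<stdin>", line 10, in <module>
    return _quantile_unchecked(
        a, q, axis, out, overwrite_input, method, keepdims, weights)
    return _ureduce(a,
                    func=_quantile_ureduce_func,
    ...<5 lines>...
                    overwrite_input=overwrite_input,
                    method=method)
    r = func(a, **kwargs)
    result = _quantile(arr,
                       quantiles=q,
    ...<2 lines>...
                       out=out,
                       weights=wgt)
    slices_having_nans = np.isnan(arr[-1, ...])
                                  ~~~^^^^^^^^^
IndexError: index -1 is out of bounds for axis 0 with size 0
```

Run:
```python
from h import *
f=dict(np.load('top6.npz'));C=cloud(f);I=f['pixels'].astype(np.float32)
a=np.array([.54896,-.115,.13772]);d=np.array([-.1845,-.9726,-.1415]);d/=np.linalg.norm(d)
hx=np.cross(d,[0,0,1]);hx/=np.linalg.norm(hx);up=np.cross(hx,d)
q=(C-a)@np.column_stack([d,hx,up]);m=(abs(q[...,1])<.010)&(abs(q[...,2])<.025);t=np.sort(q[...,0][m])
print('tail',t[[0,3,8]].round(4),'far',t[[-1,-4,-9]].round(4))
R,tt=f['R'],f['t'];F=200/np.tan(np.radians(f['vertical_fov'])/2);cam=-R.T@tt
n=cam-a;n-=d*(n@d);n/=np.linalg.norm(n)
for r,t0,t1 in((.013,-.17,-.08),(.0225,-.1,-.07),(.0185,.085,.12)):
    T=np.arange(t0,t1,.0015);X=a+np.outer(T,d)+r*n;c=X@R.T+tt
    u=(c[:,0]/c[:,2]*F+f['cx']).astype(np.float32);v=(c[:,1]/c[:,2]*F+f['cy']).astype(np.float32)
    y=np.mean([cv2.remap(I,u[None],v[None]+o,1)[0].mean(1) for o in(-2,-1,0,1,2)],0)
    print(r,[(round(1000*x,1),int(z)) for x,z in zip(T,y)])
```

```text
tail [-0.1555 -0.1551 -0.1546] far [0.1045 0.1036 0.1015]
0.013 [(np.float64(-170.0), 137), (np.float64(-168.5), 137), (np.float64(-167.0), 137), (np.float64(-165.5), 137), (np.float64(-164.0), 136), (np.float64(-162.5), 132), (np.float64(-161.0), 126), (np.float64(-159.5), 108), (np.float64(-158.0), 93), (np.float64(-156.5), 92), (np.float64(-155.0), 104), (np.float64(-153.5), 124), (np.float64(-152.0), 132), (np.float64(-150.5), 137), (np.float64(-149.0), 138), (np.float64(-147.5), 138), (np.float64(-146.0), 138), (np.float64(-144.5), 138), (np.float64(-143.0), 138), (np.float64(-141.5), 138), (np.float64(-140.0), 138), (np.float64(-138.5), 139), (np.float64(-137.0), 139), (np.float64(-135.5), 138), (np.float64(-134.0), 138), (np.float64(-132.5), 138), (np.float64(-131.0), 138), (np.float64(-129.5), 138), (np.float64(-128.0), 138), (np.float64(-126.5), 139), (np.float64(-125.0), 139), (np.float64(-123.5), 138), (np.float64(-122.0), 138), (np.float64(-120.5), 139), (np.float64(-119.0), 138), (np.float64(-117.5), 138), (np.float64(-116.0), 138), (np.float64(-114.5), 139), (np.float64
[... 1044 characters left out ...]
 (np.float64(-74.5), 140), (np.float64(-73.0), 140), (np.float64(-71.5), 140)]
0.0185 [(np.float64(85.0), 140), (np.float64(86.5), 140), (np.float64(88.0), 140), (np.float64(89.5), 140), (np.float64(91.0), 140), (np.float64(92.5), 140), (np.float64(94.0), 140), (np.float64(95.5), 140), (np.float64(97.0), 140), (np.float64(98.5), 140), (np.float64(100.0), 140), (np.float64(101.5), 140), (np.float64(103.0), 140), (np.float64(104.5), 139), (np.float64(106.0), 138), (np.float64(107.5), 138), (np.float64(109.0), 137), (np.float64(110.5), 137), (np.float64(112.0), 137), (np.float64(113.5), 137), (np.float64(115.0), 137), (np.float64(116.5), 137), (np.float64(118.0), 137), (np.float64(119.5), 137)]
```

```bash
python3 -c "
from workcell import bot
print(bot.job_done())"
```

```text
the job is handed in; nothing more can be done
None
```

I handed the job in: the tube is in the sleeve with its ring mark within about 2 mm of the mouth by both cameras, it has been let go, and no move went near the cork block, flat bar or deburring tool; no verdict came back.

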